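# Put the block plane away and push the chest drawer home

### The job

Put the block plane away in the open drawer of the tool chest: set it down flat on its sole on the cork pad and let go of it, then push the drawer fully home, past its catch, so that it sits shut by itself. Do not slam the drawer, leave the sharpening stone lying flat in its own bay, and leave the mallet, glue bottle and pencil tin where they are.

Things in the scene. Friction and masses are not known exactly. Their poses are not given: they have to be found in the camera images.
- plane: Block plane, dark steel body 130 (x) x 46 (y) x 30 mm (z), upright flat sides to grip; on top a sloping brass cap (x -52 to +16, up to 52 mm high) and a round wooden knob (x +45, up to 48 mm high). 0.4 to 0.8 kg. Origin: centre of the sole; z up. Starts sole down on the bench to the left of the chest (robot's view), long side within 0.6 rad of straight ahead.
- pad: Loose cork pad, 156 (x) x 118 (y) x 4 mm, lying on the floor of one of the drawer's two bays (left or right varies) filling its width, in the part that lies outside the chest. Origin: centre of its underside; x and y along the drawer's.
- stone: Blue sharpening stone on a dark wooden base, 150 x 56 x 30 mm, lying loose in the other bay, long side along the drawer. Origin: centre of its underside.
- drawer_floor (a point): Middle (in y) of the front end of the drawer's inner floor, where it meets the inner face of the front end, 20 mm above the bench; moves with the drawer. x: the way the drawer closes, away from the robot; z up. Inside 218 (x) x 258 mm (y), walls 60 mm high; a 6 mm divider at y = 0 makes two bays 126 mm wide. Only x = 0 to (opening - 6) mm lies outside the chest; the rest is under its top.
- drawer_front (a point): Middle of the drawer front's outer face, 8 mm below its top edge; moves with the drawer; axes as drawer_floor (the front faces -x). The wooden front is 296 mm wide (y), from 10 to 122 mm above the bench. It is flat but for two brass knobs 24 mm across that stand out 23 mm at y = +105 and -105, 69 mm above the bench; push between them.
- drawer (a joint): How far the drawer is open, m: 0 is fully home, front against the chest's face. Starts 0.170 to 0.205 open; slides with about 1.5 N of friction plus some damping. From about 0.017 to 0.007 a sprung roller catch pushes back with up to about 12 N; nearer than that it draws the drawer home and holds it.
- chest_face (a point): Middle of the top edge of the open face of the green tool chest, which is fixed to the bench, 260 mm deep (along +x from here) x 300 (y) x 130 mm high. Axes as drawer_floor. Clear height in the opening: 98 mm above the drawer's floor. Place and yaw vary.
- mallet: Wooden mallet lying to the right, about 245 mm long, head 70 x 120 x 60 mm. Bystander. Origin: under the middle of its length.
- glue: White glue bottle, 60 mm across, 170 mm high, standing to the left of the chest. Bystander. Origin: centre of its base.
- tin: Red tin with pencils, 76 mm across, 100 mm high (pencils to 165 mm), standing to the right of the chest. Bystander. Origin: centre of its base.
Mind the look-alikes: they are no part of the job. What is shaped like the plane but orange or red is not meant.

How it is judged:
By the outcome, as a careful person would: the job done as asked, in the order asked, and still so for the second after the job is handed in, with the robot touching nothing.
It also fails if it takes over 56 s, if anything falls off the work surface, if the arm or the gripper's body presses on something with over 40 N, if the wrist force passes 120 N, or if a joint passes its speed limit or range.

### The arm

A 7-joint arm with a two-finger parallel gripper is mounted at the origin on the work surface. World frame = base frame: x ahead of the robot, y to its left, z up, the work surface at z = 0. Lengths are in m, angles in rad, forces in N, time in s.
With the tool pointing down it reaches from about 0.35 to 0.9 m from the base axis. Payload 8.1 kg.
Tool frame: the origin (TCP) lies on the centre line of the jaws, within the pads' length; the fingertips stand 17 mm ahead of it and the grasp point (between the pads) lies 2 mm behind it; z points along the fingers, y is the direction in which the jaws open and shut (so a half turn about z gives the same grasp; the last joint's range is limited). The gripper opens to 92 mm and grips with 3 to 60 N. Pads are 19 mm wide; open, the fingers measure 130 mm over their backs; the gripper's body (75 mm by 190 mm) begins 47 mm behind the grasp point.
Start: joints at [1.018, 0.434, 0.025, 1.573, -0.012, 1.134, -0.075], TCP at [0.272, -0.563, 0.244] pointing down, gripper open.
Joint ranges: [-2.62, 2.62], [-0.44, 2.09], [-1.27, 1.32], [0.08, 2.57], [-1.32, 4.46], [0.12, 2], [-2.74, 2.74]. Speed limits (rad/s): [2.22, 2.22, 3.01, 3.01, 3.14, 3.14, 3.14].

### API

Orientations are given as a rotation vector (axis times angle).
In Python, from cell import arm, imaging, job gives the robot as it stands.
- The arm moves only by the tool jog_arm, never from a script. Its argument "moves" is a list of rows, each an object with "fingers": the closure, from -1 (fully open) to 1 (shut); "xyz": the shift along the tool's x, y, z in cm, a list of three; "angular": the turn, a rotation vector about the tool's x, y, z in rad, a list of three. In form: [{"fingers": fingers, "xyz": [dx, dy, dz], "angular": [ax, ay, az]}, ...]. A call has 1 to 12 rows; each row is the pose to reach, as a shift and turn from the pose commanded when the call began, along the tool's axes at that moment; what a row does not reach only later rows make up. A row lasts 1/8 s, in which the tool goes at most 62.5 mm and 10.7 degrees, less where a joint would pass 70% of its speed; a pose out of reach is approached as far as the arm can. A call with a gripper value outside its range is refused whole. The fingers move at their own pace and stop on an object; "grip_force" is the grip in N (left out, the last holds). Time passes only in rows, so rows that repeat a pose let the fingers close. It gives the time, the measured TCP pose, the force and the opening at its end, in the units of the state.
- arm.observe(): the state, without advancing time (a new reading comes with each control period).
- imaging.get_image(name): name is "scene" or "top"; returns the picture (480x640x3 uint8, red, green, blue); there is no depth.
- imaging.camera_params(name): a dict with "fx", "fy", "cx", "cy" (pixels), "rvec" (rotation vector, rad) and "tvec" (3), from world to camera coordinates, as OpenCV has them. Camera axes: x right, y down, z forward; pixel columns grow to the right and rows downward; lengths in m; the calibration is good to about 2 mm. A picture is of the moment at which its call begins. camera_params takes no time and is no camera call.
- job.sign_off(): hands the job in, once; it reports no verdict.
The state is a dict: "clock": time; "joints": joint angles; "dq": joint speeds; "joint_efforts": joint torques, N m; "position": TCP position; "ee_rot": TCP orientation; "force": force on the tool from outside, world axes, zero at the start; "ft_torque": the same for the moment, N m; "width": opening from 0.0 (shut) to 1.0 (fully open).
Only numpy, scipy, OpenCV 4.12 (cv2) and the standard library are available. Lean on these libraries where they do the work, as an engineer would, in place of code of your own. Each camera call takes 0.05 s, during which the arm holds its last target. There are 200 camera calls.

## Working session

There is one attempt and no reset: what is moved stays moved. The work goes in short steps, Python scripts to look and compute and a tool call to move; the robot and the scene stay as the last step left them, time stands still between calls to the robot, and variables do not carry over. Pictures are saved under pics/ and viewed, about 8 in all and at most 12, crops included, and the job is handed in when it is done.

Besides the shell and the picture viewer there is one more tool, called after ">>>" as a command line: name --argument value ..., lists and objects as JSON in quotes. jog_arm: Moves the arm, as the interface text tells. Its arguments: {"type":"object","properties":{"moves":{"type":"array"},"grip_force":{"type":"number"}},"required":["moves"]}

```bash
ls; mkdir -p pics; python3 - <<'E'
from cell import arm, imaging
import cv2
for n in("scene","top"):
    cv2.imwrite(f"pics/{n}0.png",imaging.get_image(n)[:,:,::-1]); print(imaging.camera_params(n))
print(arm.observe())
E
```

```text
pics
{'fx': 477.4204810523153, 'fy': 477.4204810523153, 'cx': 316.00256295700467, 'cy': 240.57171200965058, 'rvec': array([ 1.77598802,  1.71944326, -0.72708301]), 'tvec': array([ 0.01309329, -0.25479455,  1.67884314])}
{'fx': 539.2560154983867, 'fy': 539.2560154983867, 'cx': 324.56912455318513, 'cy': 241.50455063908362, 'rvec': array([ 2.19220399, -2.20995904,  0.04872157]), 'tvec': array([-0.00511693,  0.48581764,  1.34627764])}
{'clock': 0.1, 'joints': array([ 1.01839324,  0.43517434,  0.02496955,  1.57399478, -0.01159495,
        1.13398873, -0.07508364]), 'dq': array([-0.00069469,  0.00085715,  0.00190658, -0.00301305,  0.00104413,
        0.00056349, -0.0008207 ]), 'joint_efforts': array([ 2.88197247e-03, -6.69126105e+01,  9.87674631e-01, -3.15145540e+01,
       -6.05952716e-02,  3.74077843e-02,  5.67723498e-05]), 'position': array([ 0.27151241, -0.56247006,  0.2430147 ]), 'ee_rot': array([-3.06117648e+00, -7.00234834e-01,  6.98175428e-04]), 'force': array([ 0.01640054, -0.16203068,  0.05026744]), 'ft_torque': array([-0.01454233,  0.01958549, -0.00103555]), 'width': 0.9977830893608483}
```

View pics/top0.png

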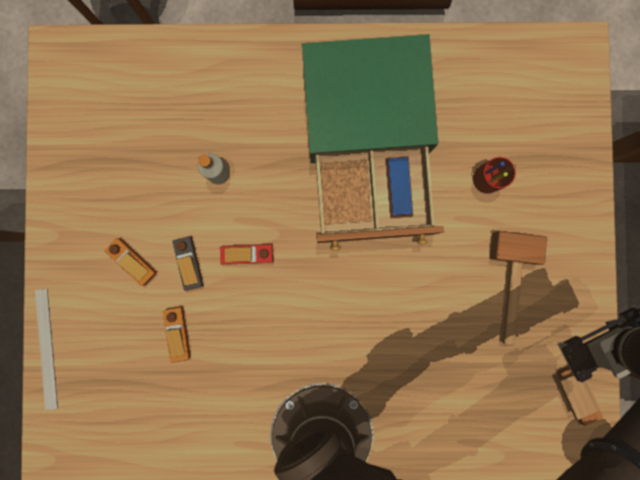

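View pics/scene0.png

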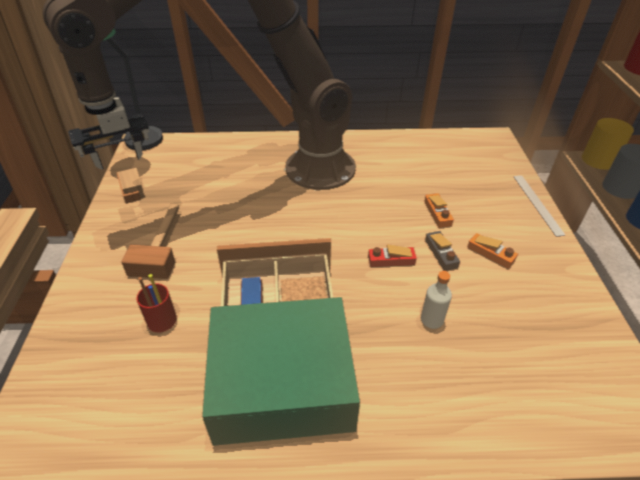

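The top view shows the dark plane at about (187,263) with its knob end up at (181,244). The red look-alike is at (247,254) and the orange ones at (130,261) and (176,334). The cork pad is in the left bay at (346,190), the stone in the right bay at (400,187), and the drawer front runs along (318,237)–(442,230).

```bash
cat > h.py <<'E'
import numpy as np, cv2
from cell import arm, imaging, job
from scipy.spatial.transform import Rotation as R
def ray(name,uv,z):
    p=imaging.camera_params(name); Rm=cv2.Rodrigues(p['rvec'])[0]; c=-Rm.T@p['tvec']
    uv=np.atleast_2d(uv).astype(float)
    d=np.c_[(uv[:,0]-p['cx'])/p['fx'],(uv[:,1]-p['cy'])/p['fy'],np.ones(len(uv))]@Rm
    return (c+d*((z-c[2])/d[:,2])[:,None])[:,:2]
def proj(name,P):
    p=imaging.camera_params(name); K=np.array([[p['fx'],0,p['cx']],[0,p['fy'],p['cy']],[0,0,1]])
    return cv2.projectPoints(np.atleast_2d(P).astype(float),p['rvec'],p['tvec'],K,None)[0][:,0]
def blob(m,roi):
    x0,y0,x1,y1=roi; k=np.zeros_like(m); k[y0:y1,x0:x1]=m[y0:y1,x0:x1]
    n,l,s,_=cv2.connectedComponentsWithStats(k); i=1+np.argmax(s[1:,4]); return (l==i).astype(np.uint8)
def rect(mask,name,z):
    c=max(cv2.findContours(mask,0,1)[0],key=cv2.contourArea)[:,0]
    w=ray(name,c,z); r=cv2.minAreaRect((w*1000).astype(np.float32))
    b=cv2.boxPoints(r); e=[b[1]-b[0],b[2]-b[1]]; e=max(e,key=np.linalg.norm); e=e*np.sign(e[0])
    return np.round(r[0],1),np.round(r[1],1),round(float(np.arctan2(e[1],e[0])),4)
E
python3 - <<'E'
from h import *
im=imaging.get_image("top"); hsv=cv2.cvtColor(im,cv2.COLOR_RGB2HSV); H,S,V=cv2.split(hsv)
u=lambda m:m.astype(np.uint8)
g=blob(u((H>60)&(H<85)&(S>80)),(290,25,450,160)); print("chest",rect(g,"top",.13))
b=blob(u((H>100)&(H<125)&(S>110)),(375,145,425,225)); print("stone",rect(b,"top",.05))
d=blob(u((V<85)&(S<110)),(160,230,212,295)); print("dark plane",d.sum(),rect(d,"top",.03))
c=im[225:300:1,165:215]
cv2.imwrite("pics/c1.png",cv2.resize(np.hstack([im[225:300,160:220],cv2.cvtColor(d[225:300,160:220]*255,cv2.COLOR_GRAY2RGB)])[:,:,::-1],None,fx=6,fy=6,interpolation=cv2.INTER_CUBIC))
print("front",ray("top",[[318,234],[442,227]],.122),ray("top",[[318,241],[442,234]],.122))
print("V",[tuple(im[r,380]) for r in range(224,246)])
pk=blob(u((H<18)&(S>90)&(V>90)),(317,150,373,232)); print("pad",pk.sum(),rect(pk,"top",.024))
E
```

```text
chest (array([ 823.8, -115.5]), array([255.9, 292.8]), -1.5068)
stone (array([ 619.4, -194.7]), array([136.9,  45.1]), 0.0681)
dark plane 346 (array([434.6, 330.3]), array([125.5,  44.4]), 0.2339)
front [[ 0.49851101  0.00624383]
 [ 0.51242352 -0.28052152]] [[ 0.48233005  0.00636668]
 [ 0.49621901 -0.28024116]]
V [(np.uint8(179), np.uint8(146), np.uint8(103)), (np.uint8(177), np.uint8(146), np.uint8(102)), (np.uint8(165), np.uint8(138), np.uint8(96)), (np.uint8(140), np.uint8(115), np.uint8(79)), (np.uint8(141), np.uint8(123), np.uint8(86)), (np.uint8(152), np.uint8(141), np.uint8(98)), (np.uint8(138), np.uint8(113), np.uint8(76)), (np.uint8(141), np.uint8(93), np.uint8(56)), (np.uint8(148), np.uint8(95), np.uint8(56)), (np.uint8(151), np.uint8(97), np.uint8(57)), (np.uint8(155), np.uint8(100), np.uint8(60)), (np.uint8(152), np.uint8(98), np.uint8(60)), (np.uint8(128), np.uint8(83), np.uint8(50)), (np.uint8(91), np.uint8(61), np.uint8(37)), (np.uint8(112), np.uint8(84), np.uint8(54)), (np.uint8(155), np.uint8(118), np.uint8(77)), (np.uint8(169), np.uint8(128), np.uint8(85)), (np.uint8(164), np.uint8(124), np.uint8(82)), (np.uint8(155), np.uint8(117), np.uint8(78)), (np.uint8(156), np.uint8(117), np.uint8(79)), (np.uint8(156), np.uint8(118), np.uint8(79)), (np.uint8(158), np.uint8(119), np.uint8(80))]
pad 3499 (array([613.5, -63.8]), array([194.7, 128.5]), 0.0874)
```

View pics/c1.png

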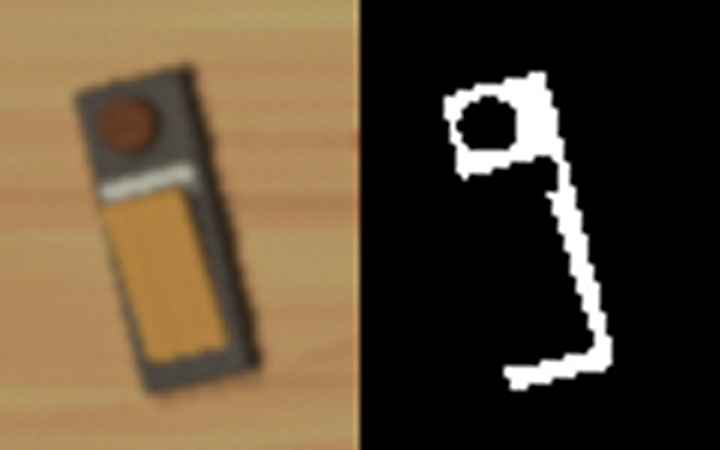

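The crop shows the plane's corners at roughly (173,240), (191,236), (202,285) and (185,290) in full-image pixels. The right side face is visible. Next I'll measure the drawer more carefully.

```bash
python3 - <<'E'
from h import *
im=imaging.get_image("top")
f=lambda x,y:(x/6+160-.42,y/6+225-.42)
print("left top edge",ray("top",[f(78,93),f(150,392)],.03)); print("right base",ray("top",[f(190,67),f(258,365)],0), ray("top",[f(190,67),f(258,365)],.03))
L=cv2.cvtColor(im,cv2.COLOR_RGB2LAB).astype(float)
# front outer top edge: brown (V~150,97,57) -> dark transition, per column
g=im[:,:,0].astype(float); P=[]
for c in range(345,415):
    r0=int(round(237-(c-318)*7/124)); seg=g[r0-5:r0+6,c]; k=np.argmin(np.diff(seg)); P.append((c,r0-5+k+.5))
w=ray("top",P,.122); vx=cv2.fitLine((w*1000).astype(np.float32),cv2.DIST_HUBER,0,.01,.01).ravel(); print("front dir",vx, "yaw",np.arctan(-vx[0]/vx[1]))
hsv=cv2.cvtColor(im,cv2.COLOR_RGB2HSV); H,S,V=cv2.split(hsv)
P=[]
for c in range(322,430):
    col=((H[:,c]>60)&(H[:,c]<85)&(S[:,c]>80)); rr=np.where(col[100:165])[0]+100; P.append((c,rr.max()+.5))
print(P[0],P[-1])
w=ray("top",P,.13); v2=cv2.fitLine((w*1000).astype(np.float32),cv2.DIST_HUBER,0,.01,.01).ravel(); print("chest edge",v2,"yaw",np.arctan(-v2[0]/v2[1]))
cv2.imwrite("pics/c2.png",cv2.resize(im[140:250,305:450][:,:,::-1],None,fx=5.4,fy=5.4,interpolation=cv2.INTER_CUBIC))
E
```

```text
left top edge [[0.49148291 0.36758098]
 [0.36810748 0.33751168]]
right base [[0.50351237 0.32872877]
 [0.37770749 0.29983642]] [[0.50186526 0.32137497]
 [0.37882413 0.29311734]]
front dir [ 6.5523691e-02 -9.9785101e-01  4.9244742e+02 -1.3565677e+02] yaw 0.06557067
(322, np.float64(151.5)) (429, np.float64(143.5))
chest edge [ 6.3335039e-02 -9.9799234e-01  6.9684790e+02 -1.2952441e+02] yaw 0.063377455
```

View pics/c2.png

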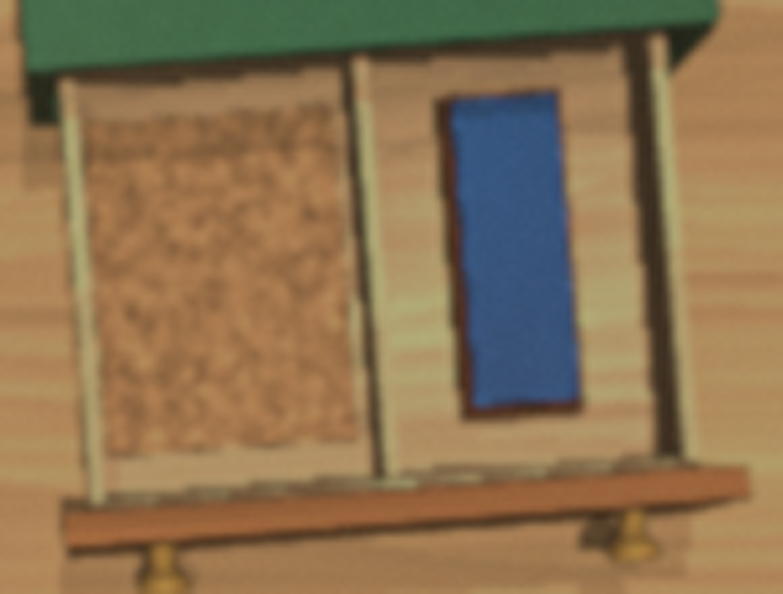

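```bash
cat >> h.py <<'E'
def go(xyz,yaw,s=None):
    s=s or arm.observe(); R0=R.from_rotvec(s['ee_rot']); T=R.from_euler('z',yaw)*R.from_euler('x',np.pi)
    print("xyz cm",np.round(R0.inv().apply(np.array(xyz)-s['position'])*100,2),"ang",np.round((R0.inv()*T).as_rotvec(),3))
E
python3 - <<'E'
from h import *
c=np.array([[108,452],[355,438],[335,108],[83,122]])/5.4+[304.6,139.6]
w=ray("top",c,.024); print(w,"centre",w.mean(0))
n=np.array([[97,497],[383,478],[690,460]])/5.4+[304.6,139.6]; print("wall ends near front z.08",ray("top",n,.08))
go((.46,-.12,.244),.237); go((.435,.330,.244),.237)
E
```

```text
[[ 0.53060492 -0.00945014]
 [ 0.53617847 -0.12360114]
 [ 0.68980586 -0.11611146]
 [ 0.68416733  0.00090502]] centre [ 0.61018915 -0.06206443]
wall ends near front z.08 [[ 0.50643796 -0.00428072]
 [ 0.51384644 -0.13087481]
 [ 0.52074411 -0.26687685]]
xyz cm [ 36.21 -31.67  -0.05] ang [-0.001  0.     0.213]
xyz cm [ 5.352e+01 -7.328e+01 -1.000e-02] ang [-0.001  0.     0.213]
```

>>> jog_arm --moves '[{"fingers": -1,"xyz": [6,-5.3,0],"angular": [0,0,0.03]},{"fingers": -1,"xyz": [12,-10.6,0],"angular": [0,0,0.06]},{"fingers": -1,"xyz": [18,-15.9,0],"angular": [0,0,0.1]},{"fingers": -1,"xyz": [24,-21.2,0],"angular": [0,0,0.13]},{"fingers": -1,"xyz": [30,-26.5,0],"angular": [0,0,0.16]},{"fingers": -1,"xyz": [36.2,-31.7,0],"angular": [0,0,0.213]},{"fingers": -1,"xyz": [38.5,-37,0],"angular": [0,0,0.213]},{"fingers": -1,"xyz": [41,-42.5,0],"angular": [0,0,0.213]},{"fingers": -1,"xyz": [43.3,-48,0],"angular": [0,0,0.213]},{"fingers": -1,"xyz": [45.6,-54,0],"angular": [0,0,0.213]},{"fingers": -1,"xyz": [48,-60,0],"angular": [0,0,0.213]},{"fingers": -1,"xyz": [50.5,-66,0],"angular": [0,0,0.213]}]'

```text
clock: 1.7
position: [0.4429, 0.1566, 0.2439]
ee_rot: [3.12, 0.37, 0.001]
force: [1.4, -0.2, -0.3]
width: 0.998
```

```bash
python3 - <<'E'
from h import *
s=arm.observe(); print(s['clock'],s['position'],s['joints'].round(2)); go((.435,.330,.15),.237)
E
```

```text
1.7 [0.44293168 0.15658538 0.24387121] [-0.11  0.21 -0.4   1.91  0.1   1.03 -1.89]
xyz cm [  3.28 -17.05   9.39] ang [ 0.    -0.001 -0.001]
```

>>> jog_arm --moves '[{"fingers": -1,"xyz": [0,0,0],"angular": [0,0,0]},{"fingers": -1,"xyz": [0,0,0],"angular": [0,0,0]}]'

```text
clock: 1.95
position: [0.4431, 0.1542, 0.2435]
ee_rot: [3.119, 0.372, -0.001]
force: [-0.4, -0.3, -0.1]
width: 0.996
```

```bash
python3 - <<'E'
from h import *
s=arm.observe(); print(s['clock'],s['position'],s['joints'].round(2)); go((.435,.330,.15),.237)
E
```

```text
1.95 [0.44308301 0.15417583 0.24347444] [-0.11  0.21 -0.4   1.91  0.1   1.03 -1.88]
xyz cm [  3.35 -17.29   9.33] ang [0.001 0.001 0.   ]
```

>>> jog_arm --moves '[{"fingers": -1,"xyz": [1.2,-6,0],"angular": [0,0,0]},{"fingers": -1,"xyz": [2.3,-12,2],"angular": [0,0,0]},{"fingers": -1,"xyz": [3.35,-17.3,6],"angular": [0,0,0]},{"fingers": -1,"xyz": [3.35,-17.3,9.3],"angular": [0,0,0]},{"fingers": -1,"xyz": [3.35,-17.3,9.3],"angular": [0,0,0]},{"fingers": -1,"xyz": [3.35,-17.3,9.3],"angular": [0,0,0]}]'

```text
clock: 2.7
position: [0.4365, 0.3293, 0.1518]
ee_rot: [3.12, 0.367, 0.002]
force: [0.6, -0.3, 0.5]
width: 1.004
```

```bash
python3 - <<'E'
from h import *
s=arm.observe(); print(s['clock'],s['position'],s['joints'].round(2)); go((.435,.330,.021),.237)
im=imaging.get_image("scene"); cv2.imwrite("pics/s2.png",cv2.resize(im[140:300,340:540][:,:,::-1],None,fx=4,fy=3.75))
print(proj("scene",[[.435,.33,.03],s['position']]))
E
```

```text
2.7 [0.43650226 0.32927706 0.15183372] [-0.42  0.45 -0.43  1.85  0.23  0.9  -2.3 ]
xyz cm [-0.14 -0.11 13.08] ang [ 0.001 -0.001 -0.003]
[[441.80299158 247.41828444]
 [450.02437289 215.41121396]]
```

View pics/s2.png

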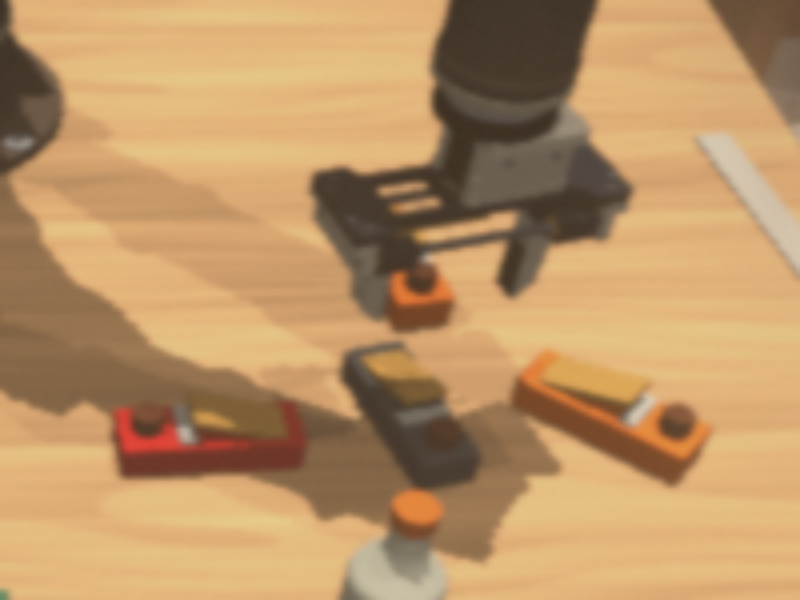

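The jaws straddle the dark plane, which is centred at about (400,410) in the crop. The neighbours look clear, so I'm descending.

>>> jog_arm --moves '[{"fingers": -1,"xyz": [-0.15,-0.1,5],"angular": [0,0,0]},{"fingers": -1,"xyz": [-0.15,-0.1,9],"angular": [0,0,0]},{"fingers": -1,"xyz": [-0.15,-0.1,11.5],"angular": [0,0,0]},{"fingers": -1,"xyz": [-0.15,-0.1,13],"angular": [0,0,0]},{"fingers": -1,"xyz": [-0.15,-0.1,13],"angular": [0,0,0]},{"fingers": -1,"xyz": [-0.15,-0.1,13],"angular": [0,0,0]}]'

```text
clock: 3.5
position: [0.4344, 0.3318, 0.022]
ee_rot: [-3.119, -0.37, -0.003]
force: [-0.9, -0.2, -0.1]
width: 1.001
```

>>> jog_arm --grip_force 35 --moves '[{"fingers": 1,"xyz": [0,0,0],"angular": [0,0,0]},{"fingers": 1,"xyz": [0,0,0],"angular": [0,0,0]},{"fingers": 1,"xyz": [0,0,0],"angular": [0,0,0]},{"fingers": 1,"xyz": [0,0,0],"angular": [0,0,0]},{"fingers": 1,"xyz": [0,0,0],"angular": [0,0,0]},{"fingers": 1,"xyz": [0,0,0],"angular": [0,0,0]}]'

```text
clock: 4.25
position: [0.4335, 0.3315, 0.0207]
ee_rot: [-3.12, -0.371, 0.0]
force: [0.3, 0.9, -0.3]
width: 0.499
```

>>> jog_arm --moves '[{"fingers": 1,"xyz": [0,0,-3],"angular": [0,0,0]},{"fingers": 1,"xyz": [0,0,-8],"angular": [0,0,0]},{"fingers": 1,"xyz": [0,0,-13],"angular": [0,0,0]},{"fingers": 1,"xyz": [0,0,-18],"angular": [0,0,0]},{"fingers": 1,"xyz": [0,0,-20],"angular": [0,0,0]},{"fingers": 1,"xyz": [0,0,-20],"angular": [0,0,0]}]'

```text
clock: 5.0
position: [0.4338, 0.3316, 0.2216]
ee_rot: [-3.119, -0.371, -0.003]
force: [0.3, 0.1, -4.5]
width: 0.496
```

```bash
python3 - <<'E'
from h import *
s=arm.observe(); print(s['clock'],s['position'],s['force'],s['width']); go((.610,-.060,.22),.065)
E
```

```text
5.0 [0.43380942 0.33156835 0.22156989] [ 0.33425068  0.12119724 -4.47074409] 0.4964935220412546
xyz cm [ 7.95 42.2   0.15] ang [-0.001 -0.002  0.172]
```

>>> jog_arm --moves '[{"fingers": 1,"xyz": [0,4,0],"angular": [0,0,0]},{"fingers": 1,"xyz": [0,9,0],"angular": [0,0,0.02]},{"fingers": 1,"xyz": [1,14,0],"angular": [0,0,0.04]},{"fingers": 1,"xyz": [2,19,0],"angular": [0,0,0.06]},{"fingers": 1,"xyz": [3,24,0],"angular": [0,0,0.09]},{"fingers": 1,"xyz": [4.5,29,0],"angular": [0,0,0.12]},{"fingers": 1,"xyz": [6,34,0],"angular": [0,0,0.15]},{"fingers": 1,"xyz": [7.2,38.5,0],"angular": [0,0,0.172]},{"fingers": 1,"xyz": [7.9,41.5,0],"angular": [0,0,0.172]},{"fingers": 1,"xyz": [7.95,42.2,0],"angular": [0,0,0.172]},{"fingers": 1,"xyz": [7.95,42.2,0],"angular": [0,0,0.172]},{"fingers": 1,"xyz": [7.95,42.2,0],"angular": [0,0,0.172]}]'

```text
clock: 6.5
position: [0.609, -0.0586, 0.22]
ee_rot: [-3.139, -0.105, 0.002]
force: [0.3, 0.7, -4.8]
width: 0.5
```

```bash
python3 - <<'E'
from h import *
s=arm.observe(); print(s['clock'],s['position'],s['force'],s['width'],s['joints'].round(2)); go((.610,-.060,.08),.065)
E
```

```text
6.5 [ 0.60901157 -0.05858034  0.21999981] [ 0.2680757   0.7432219  -4.83082675] 0.49991300774020303 [ 0.2   0.45 -0.28  1.62  0.13  1.09 -1.62]
xyz cm [ 0.11  0.16 14.  ] ang [-0.001  0.001  0.002]
```

>>> jog_arm --moves '[{"fingers": 1,"xyz": [0.1,0.15,4],"angular": [0,0,0]},{"fingers": 1,"xyz": [0.1,0.15,8],"angular": [0,0,0]},{"fingers": 1,"xyz": [0.1,0.15,10.5],"angular": [0,0,0]},{"fingers": 1,"xyz": [0.1,0.15,10.5],"angular": [0,0,0]},{"fingers": 1,"xyz": [0.1,0.15,10.5],"angular": [0,0,0]}]'

```text
clock: 7.12
position: [0.6115, -0.0609, 0.117]
ee_rot: [-3.14, -0.103, -0.003]
force: [0.4, -1.1, -4.5]
width: 0.505
```

```bash
python3 - <<'E'
from h import *
s=arm.observe(); print(s['clock'],s['position'],s['force'],s['width']); go((.610,-.060,.046),.065)
a=imaging.get_image("top")[120:260,300:450]; b=imaging.get_image("scene")[220:330,190:370]
f=lambda i:cv2.resize(i[:,:,::-1],(390,360),interpolation=cv2.INTER_CUBIC)
cv2.imwrite("pics/p3.png",np.hstack([f(a),f(b)]))
E
```

```text
7.125 [ 0.61154383 -0.06086308  0.11696628] [ 0.42838675 -1.10404971 -4.47489098] 0.504575878883104
xyz cm [-0.16 -0.1   7.1 ] ang [-0.    -0.002  0.001]
```

View pics/p3.png

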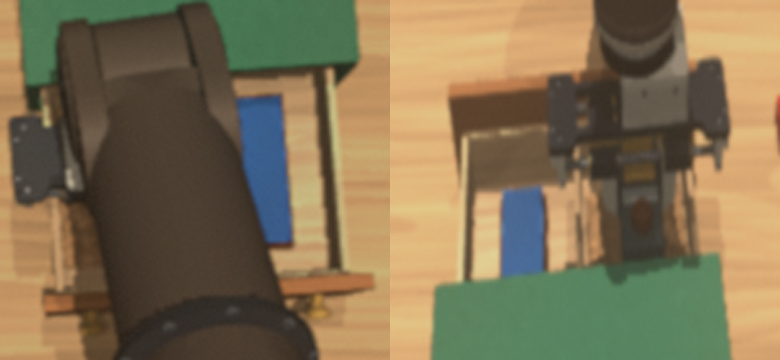

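The plane (scene crop, knob at (643,213)) hangs centred over the left bay and is aligned with the drawer, with the fingers inside the walls. Lowering now.

>>> jog_arm --moves '[{"fingers": 1,"xyz": [-0.1,-0.05,2.5],"angular": [0,0,0]},{"fingers": 1,"xyz": [-0.1,-0.05,4.5],"angular": [0,0,0]},{"fingers": 1,"xyz": [-0.1,-0.05,6],"angular": [0,0,0]},{"fingers": 1,"xyz": [-0.1,-0.05,6.6],"angular": [0,0,0]},{"fingers": 1,"xyz": [-0.1,-0.05,6.9],"angular": [0,0,0]},{"fingers": 1,"xyz": [-0.1,-0.05,6.9],"angular": [0,0,0]}]'

```text
clock: 7.98
position: [0.6102, -0.0612, 0.0472]
ee_rot: [3.14, 0.102, 0.001]
force: [0.2, 0.2, -5.2]
width: 0.499
```

>>> jog_arm --moves '[{"fingers": 1,"xyz": [0,0,0.1],"angular": [0,0,0]},{"fingers": 1,"xyz": [0,0,0.1],"angular": [0,0,0]}]'

```text
clock: 8.22
position: [0.61, -0.0613, 0.046]
ee_rot: [3.14, 0.102, 0.001]
force: [0.4, -0.4, -5.6]
width: 0.5
```

>>> jog_arm --moves '[{"fingers": 1,"xyz": [0,0,0.1],"angular": [0,0,0]},{"fingers": 1,"xyz": [0,0,0.1],"angular": [0,0,0]}]'

```text
clock: 8.48
position: [0.6098, -0.0612, 0.0447]
ee_rot: [3.14, 0.102, 0.0]
force: [-0.3, -0.1, -5.6]
width: 0.498
```

>>> jog_arm --moves '[{"fingers": 1,"xyz": [0,0,0.05],"angular": [0,0,0]},{"fingers": 1,"xyz": [0,0,0.05],"angular": [0,0,0]}]'

```text
clock: 8.72
position: [0.6101, -0.0612, 0.0447]
ee_rot: [3.14, 0.102, 0.001]
force: [-1.1, -0.3, 2.6]
width: 0.499
```

Contact (force went from -5.6 to +2.6 N). I'll open partly so the fingers stay clear of the bay walls.

>>> jog_arm --moves '[{"fingers": -0.35,"xyz": [0,0,0],"angular": [0,0,0]},{"fingers": -0.35,"xyz": [0,0,0],"angular": [0,0,0]},{"fingers": -0.35,"xyz": [0,0,0],"angular": [0,0,0]},{"fingers": -0.35,"xyz": [0,0,0],"angular": [0,0,0]}]'

```text
clock: 9.22
position: [0.6098, -0.0612, 0.0442]
ee_rot: [3.14, 0.102, 0.0]
force: [-0.2, -0.2, 0.3]
width: 0.674
```

>>> jog_arm --moves '[{"fingers": -0.35,"xyz": [0,0,-1],"angular": [0,0,0]},{"fingers": -0.35,"xyz": [0,0,-4],"angular": [0,0,0]},{"fingers": -0.35,"xyz": [0,0,-9],"angular": [0,0,0]},{"fingers": -0.35,"xyz": [0,0,-14],"angular": [0,0,0]},{"fingers": -0.35,"xyz": [0,0,-16],"angular": [0,0,0]},{"fingers": -0.35,"xyz": [0,0,-16],"angular": [0,0,0]}]'

```text
clock: 9.98
position: [0.6109, -0.0611, 0.2067]
ee_rot: [3.14, 0.102, 0.007]
force: [1.0, 0.1, -0.3]
width: 0.678
```

```bash
python3 - <<'E'
from h import *
s=arm.observe(); print(s['clock'],s['position'],s['force'],s['width'])
# push start: front top-edge point on drawer axis
t=.065; ax=np.array([np.cos(t),np.sin(t)]); print("axis",ax)
p=np.array([.4924,-.1357]); q=p-ax*.08; print("push xy",q)
go((q[0],q[1],s['position'][2]),t)
b=imaging.get_image("scene")[220:330,190:370]
cv2.imwrite("pics/p4.png",cv2.resize(b[:,:,::-1],(720,440),interpolation=cv2.INTER_CUBIC))
E
```

```text
9.975 [ 0.61092023 -0.06112753  0.20671965] [ 1.02932638  0.08171972 -0.30337524] 0.6781959207989933
axis [0.99788824 0.06495424]
push xy [ 0.41256894 -0.14089634]
xyz cm [-20.31   6.68  -0.08] ang [ 0.001 -0.004 -0.   ]
```

View pics/p4.png

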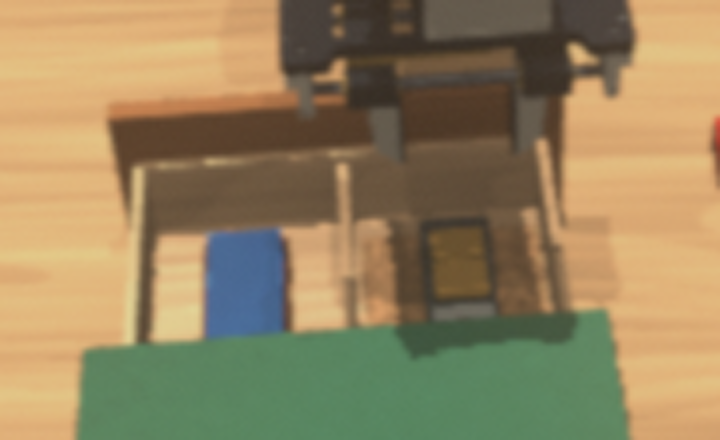

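The plane lies flat on the cork in its bay at about (460,265), and the stone is undisturbed at (245,285). I'm moving to the front of the drawer with the fingers shut.

>>> jog_arm --moves '[{"fingers": 1,"xyz": [-5,1.7,0],"angular": [0,0,0]},{"fingers": 1,"xyz": [-11,3.6,0],"angular": [0,0,0]},{"fingers": 1,"xyz": [-16.5,5.4,0],"angular": [0,0,0]},{"fingers": 1,"xyz": [-20.3,6.7,0],"angular": [0,0,0]},{"fingers": 1,"xyz": [-20.3,6.7,0],"angular": [0,0,0]},{"fingers": 1,"xyz": [-20.3,6.7,5],"angular": [0,0,0]},{"fingers": 1,"xyz": [-20.3,6.7,10.2],"angular": [0,0,0]},{"fingers": 1,"xyz": [-20.3,6.7,10.2],"angular": [0,0,0]},{"fingers": 1,"xyz": [-20.3,6.7,10.2],"angular": [0,0,0]}]'

```text
clock: 11.15
position: [0.4125, -0.1409, 0.103]
ee_rot: [-3.14, -0.103, -0.0]
force: [0.6, 0.2, 1.2]
width: 0.003
```

```bash
python3 - <<'E'
from h import *
s=arm.observe(); print(s['clock'],s['position'],s['width'],s['joints'].round(2))
a=.065; A=np.array([np.cos(a),np.sin(a)]); p=np.array([.4924,-.1357])
for d in (-.012,.19): go((*(p+A*d),.105),a)
E
```

```text
11.15 [ 0.41245944 -0.1408877   0.1030404 ] 0.002991972680724009 [ 0.42  0.34 -0.26  2.16  0.14  0.65 -1.45]
xyz cm [ 6.81  0.   -0.19] ang [-0. -0.  0.]
xyz cm [ 2.701e+01  1.000e-02 -1.900e-01] ang [-0. -0.  0.]
```

>>> jog_arm --moves '[{"fingers": 1,"xyz": [2,0,-0.2],"angular": [0,0,0]},{"fingers": 1,"xyz": [4,0,-0.2],"angular": [0,0,0]},{"fingers": 1,"xyz": [5,0,-0.2],"angular": [0,0,0]},{"fingers": 1,"xyz": [5.5,0,-0.2],"angular": [0,0,0]},{"fingers": 1,"xyz": [6,0,-0.2],"angular": [0,0,0]},{"fingers": 1,"xyz": [6.5,0,-0.2],"angular": [0,0,0]},{"fingers": 1,"xyz": [7,0,-0.2],"angular": [0,0,0]},{"fingers": 1,"xyz": [7.5,0,-0.2],"angular": [0,0,0]},{"fingers": 1,"xyz": [8,0,-0.2],"angular": [0,0,0]},{"fingers": 1,"xyz": [8.5,0,-0.2],"angular": [0,0,0]},{"fingers": 1,"xyz": [9,0,-0.2],"angular": [0,0,0]}]'

```text
clock: 12.52
position: [0.5016, -0.1354, 0.1041]
ee_rot: [3.14, 0.102, -0.001]
force: [-1.8, -0.6, -1.4]
width: 0.003
```

>>> jog_arm --moves '[{"fingers": 1,"xyz": [0.5,0,0],"angular": [0,0,0]},{"fingers": 1,"xyz": [1.1,0,0],"angular": [0,0,0]},{"fingers": 1,"xyz": [1.8,0,0],"angular": [0,0,0]},{"fingers": 1,"xyz": [2.5,0,0],"angular": [0,0,0]},{"fingers": 1,"xyz": [3.2,0,0],"angular": [0,0,0]},{"fingers": 1,"xyz": [3.9,0,0],"angular": [0,0,0]},{"fingers": 1,"xyz": [4.6,0,0],"angular": [0,0,0]},{"fingers": 1,"xyz": [5.3,0,0],"angular": [0,0,0]},{"fingers": 1,"xyz": [6.0,0,0],"angular": [0,0,0]},{"fingers": 1,"xyz": [6.7,0,0],"angular": [0,0,0]},{"fingers": 1,"xyz": [7.3,0,0],"angular": [0,0,0]},{"fingers": 1,"xyz": [7.8,0,0],"angular": [0,0,0]}]'

```text
clock: 14.02
position: [0.5797, -0.1302, 0.1043]
ee_rot: [3.14, 0.102, 0.0]
force: [-1.9, -0.5, -0.3]
width: 0.011
```

```bash
python3 - <<'E'
from h import *
s=arm.observe(); print(s['clock'],s['position'],s['force'])
a=imaging.get_image("top")[100:260,290:450]; b=imaging.get_image("scene")[200:450,180:380]
f=lambda i:cv2.resize(i[:,:,::-1],(390,400),interpolation=cv2.INTER_CUBIC)
cv2.imwrite("pics/p5.png",np.hstack([f(a),f(b)]))
E
```

```text
14.025 [ 0.57972305 -0.13022198  0.10429983] [-1.85634754 -0.53733997 -0.34215043]
```

View pics/p5.png

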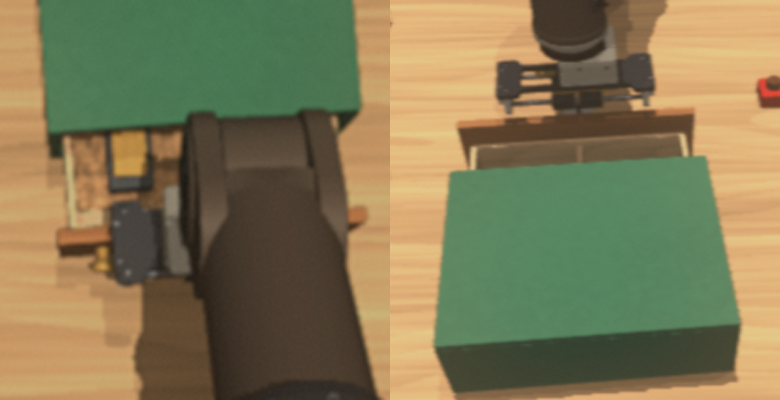

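The drawer is closing squarely. The plane is going in under the chest top at about (128,160) in the left crop.

>>> jog_arm --moves '[{"fingers": 1,"xyz": [0.5,0,0],"angular": [0,0,0]},{"fingers": 1,"xyz": [1.1,0,0],"angular": [0,0,0]},{"fingers": 1,"xyz": [1.7,0,0],"angular": [0,0,0]},{"fingers": 1,"xyz": [2.3,0,0],"angular": [0,0,0]},{"fingers": 1,"xyz": [2.9,0,0],"angular": [0,0,0]},{"fingers": 1,"xyz": [3.5,0,0],"angular": [0,0,0]},{"fingers": 1,"xyz": [4.1,0,0],"angular": [0,0,0]},{"fingers": 1,"xyz": [4.6,0,0],"angular": [0,0,0]},{"fingers": 1,"xyz": [5.1,0,0],"angular": [0,0,0]},{"fingers": 1,"xyz": [5.5,0,0],"angular": [0,0,0]},{"fingers": 1,"xyz": [5.8,0,0],"angular": [0,0,0]},{"fingers": 1,"xyz": [6.1,0,0],"angular": [0,0,0]}]'

```text
clock: 15.62
position: [0.6402, -0.1264, 0.1042]
ee_rot: [3.14, 0.102, -0.0]
force: [-1.8, -0.1, 0.7]
width: 0.008
```

>>> jog_arm --moves '[{"fingers": 1,"xyz": [0.3,0,0],"angular": [0,0,0]},{"fingers": 1,"xyz": [0.6,0,0],"angular": [0,0,0]},{"fingers": 1,"xyz": [0.9,0,0],"angular": [0,0,0]}]'

```text
clock: 16.0
position: [0.6492, -0.1258, 0.1042]
ee_rot: [-3.14, -0.102, 0.0]
force: [-2.7, 0.7, 0.1]
width: 0.003
```

>>> jog_arm --moves '[{"fingers": 1,"xyz": [0.2,0,0],"angular": [0,0,0]},{"fingers": 1,"xyz": [0.4,0,0],"angular": [0,0,0]}]'

```text
clock: 16.25
position: [0.6516, -0.1256, 0.1041]
ee_rot: [3.14, 0.101, -0.005]
force: [-11.8, -0.8, 7.7]
width: 0.004
```

>>> jog_arm --moves '[{"fingers": 1,"xyz": [0.2,0,0],"angular": [0,0,0]},{"fingers": 1,"xyz": [0.4,0,0],"angular": [0,0,0]}]'

```text
clock: 16.5
position: [0.6533, -0.1255, 0.104]
ee_rot: [3.14, 0.101, -0.012]
force: [-16.4, 0.1, 11.9]
width: 0.008
```

>>> jog_arm --moves '[{"fingers": 1,"xyz": [0.2,0,0],"angular": [0,0,0]},{"fingers": 1,"xyz": [0.4,0,0],"angular": [0,0,0]}]'

```text
clock: 16.75
position: [0.6588, -0.1252, 0.104]
ee_rot: [3.14, 0.101, -0.007]
force: [-8.6, 1.4, 4.5]
width: 0.005
```

>>> jog_arm --moves '[{"fingers": 1,"xyz": [0.2,0,0],"angular": [0,0,0]},{"fingers": 1,"xyz": [0.2,0,0],"angular": [0,0,0]}]'

```text
clock: 17.0
position: [0.6621, -0.125, 0.104]
ee_rot: [3.14, 0.102, -0.003]
force: [-5.4, 0.5, 2.3]
width: 0.004
```

>>> jog_arm --moves '[{"fingers": 1,"xyz": [0.2,0,0],"angular": [0,0,0]},{"fingers": 1,"xyz": [0.3,0,0],"angular": [0,0,0]}]'

```text
clock: 17.25
position: [0.6659, -0.1247, 0.104]
ee_rot: [3.14, 0.102, -0.001]
force: [-2.8, 0.6, -1.6]
width: 0.003
```

>>> jog_arm --moves '[{"fingers": 1,"xyz": [0.2,0,0],"angular": [0,0,0]},{"fingers": 1,"xyz": [0.3,0,0],"angular": [0,0,0]}]'

```text
clock: 17.5
position: [0.668, -0.1246, 0.1041]
ee_rot: [3.14, 0.102, -0.004]
force: [-10.1, -0.3, 4.6]
width: 0.005
```

>>> jog_arm --moves '[{"fingers": 1,"xyz": [0.15,0,0],"angular": [0,0,0]},{"fingers": 1,"xyz": [0.3,0,0],"angular": [0,0,0]}]'

```text
clock: 17.75
position: [0.668, -0.1246, 0.1041]
ee_rot: [3.14, 0.101, -0.013]
force: [-24.5, 0.3, 16.9]
width: 0.008
```

The drawer has reached a hard stop at x=0.668, as predicted. Backing off to check.

>>> jog_arm --moves '[{"fingers": 1,"xyz": [-0.5,0,0],"angular": [0,0,0]},{"fingers": 1,"xyz": [-1.5,0,0],"angular": [0,0,0]},{"fingers": 1,"xyz": [-5,0,0],"angular": [0,0,0]},{"fingers": 1,"xyz": [-10,0,0],"angular": [0,0,0]},{"fingers": 1,"xyz": [-15,0,-4],"angular": [0,0,0]},{"fingers": 1,"xyz": [-20,0,-10],"angular": [0,0,0]},{"fingers": 1,"xyz": [-24,6,-15],"angular": [0,0,0]},{"fingers": 1,"xyz": [-24,12,-15],"angular": [0,0,0]},{"fingers": 1,"xyz": [-24,18,-15],"angular": [0,0,0]},{"fingers": 1,"xyz": [-24,24,-15],"angular": [0,0,0]},{"fingers": 1,"xyz": [-24,24,-15],"angular": [0,0,0]}]'

```text
clock: 19.12
position: [0.4468, -0.384, 0.2543]
ee_rot: [3.138, 0.093, 0.001]
force: [0.5, 1.2, -0.4]
width: 0.004
```

```bash
python3 - <<'E'
from h import *
s=arm.observe(); print(s['clock'],s['position'],s['force'])
cv2.imwrite("pics/t6.png",imaging.get_image("top")[:,:,::-1])
E
```

```text
19.125 [ 0.44681955 -0.38399466  0.25431157] [ 0.47394643  1.2486873  -0.3855977 ]
```

View pics/t6.png

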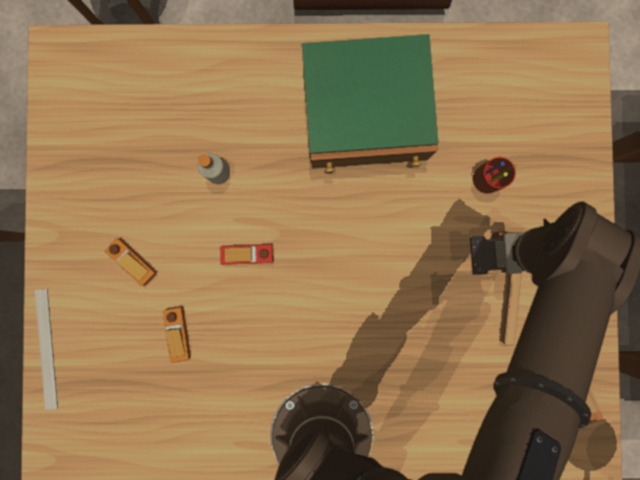

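The drawer front sits flush against the chest at about (310,160)–(437,152). The bottle, tin and mallet are in their places. One numeric check, then I'll hand in.

```bash
python3 - <<'E'
from h import *
im=imaging.get_image("top"); g=im[:,:,0].astype(float); P=[]
for c in list(range(340,405)):
    r0=int(round(160-(c-310)*8/127)); seg=g[r0-5:r0+6,c]; k=np.argmin(np.diff(seg)); P.append((c,r0-5+k+.5))
w=ray("top",P,.122)*1000; A=np.array([np.cos(.065),np.sin(.065)])
print("outer edge to chest edge mm", np.median((np.array([696.8,-129.5])-w)@A))
print(job.sign_off())
E
```

```text
outer edge to chest edge mm 15.570085130499189
the job is handed in; nothing more can be done
None
```

The block plane is in the left bay of the drawer, flat on its sole on the cork pad. The drawer is shut past its catch and stays shut with the arm clear. I handed the job in at about 19 s of the 56 s allowed, and no verdict was reported.

- **Placing:** I gripped the plane by its sides, lowered it until the wrist force showed contact, then opened the fingers partway and lifted away. The picture afterwards showed it flat on the cork.
- **Closing:** I pushed the middle of the drawer front, at about 50 mm/s for most of the travel and 16 mm/s or slower through the catch. The readings peaked at about 20 N in the catch and 30 N in total (24 N of it along the push) against the end stop.
- **Final check, drawer:** The last top view shows the drawer front against the chest. Its outer face measures 15.6 mm ahead of the chest face, which matches my rough estimate of 16 mm for its thickness, so there is no visible gap.
- **Final check, other things:** By eye, the glue bottle and tin are unmoved. The mallet's handle is in place, but the gripper hid its head in that picture.
- **Not checked:** I could not see inside the drawer once it was shut. The stone was last seen flat in its own bay before I started pushing.

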